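# Seat the drill jig plate on its pins and jack up its free end

## Robot

A 6-joint arm with a two-finger parallel gripper is mounted at the origin on the work surface. World frame = base frame: x ahead of the robot, y to its left, z up, the work surface at z = 0. Lengths are in m, angles in rad, forces in N, time in s.
With the tool pointing down it reaches from about 0.35 to 0.925 m from the base axis. Payload 6.4 kg.
Tool frame: the origin (TCP) lies at the very end of the fingers, on their centre line; the grasp point (between the pads) lies 19 mm behind it (grip_point_offset is the distance from the TCP to the grasp point, in m); z points along the fingers, y is the line along which they close (so a half turn about z gives the same grasp; the last joint's range is limited). The gripper opens to 85 mm and grips with 20 to 120 N. Pads are 22 mm wide; open, the fingers measure 114 mm over their backs; the gripper's body (76 mm by 85 mm) begins 54 mm behind the grasp point. The pads swing forward as they close: fully open they stand 13 mm farther back than shut.
Start: joints at [1.112, 0.245, 1.558, -0, 1.339, -0.174], TCP at [0.183, 0.624, 0.231] pointing down, gripper open.
Joint ranges: [-3.13, 3.13], [-1.02, 2.26], [0.13, 2.54], [-0.95, 4.09], [0.21, 2.88], [-2.74, 2.74]. Speed limits (rad/s): [2.57, 2.57, 3.14, 3.14, 3.14, 3.14].

## Interface

Orientations are given as a unit quaternion [x, y, z, w].
In Python, from rig import get_state, get_image, camera_model, close_job, look_for, grip_point_offset gives the robot as it stands.
- The arm moves only by the tool drive_tool, never from a script. Its argument "plan" is a list of rows, each an object with "translation": the shift along the world's x, y, z in units of 25 mm (1.0 is 25 mm), a list of three; "dr": the turn, a rotation vector about the world's x, y, z in units of 6 degrees (1.0 is 6 degrees), a list of three. A call has exactly 5 rows; each row is the pose to reach, as a shift and turn from the pose commanded when the call began; what a row does not reach only later rows make up. A row lasts 1/12 s, in which the tool goes at most 41.7 mm and 7.16 degrees, less where a joint would pass 70% of its speed; a pose out of reach is approached as far as the arm can. A call with a gripper value outside its range is refused whole. "grip" is the finger opening in mm, from 0 to 85.4, set as the call begins (left out, the last holds). The fingers move at their own pace and stop on an object; "grip_force" is the grip in N (left out, the last holds). Time passes only in rows, so rows that repeat a pose let the fingers close, or fill a call up. It gives the time, the measured TCP pose, the force, the opening and the grip force at its end, in the units of the state.
- get_state(): the state, without advancing time (a new reading comes with each control period).
- get_image(name): name is "side" or "top" or "wrist"; returns (picture, depth): 420x560x3 uint8, red, green, blue; 420x560 float32, m along the optical axis (not along the pixel's ray), 0 where there is no reading.
- camera_model(name): a dict with "K" (3x3 intrinsics, pixels), "rvec" (rotation vector, rad) and "tvec" (3), from world to camera coordinates, as OpenCV has them; the wrist camera has in their place "mount" (4x4, takes a point from camera to tool coordinates, whose origin is the TCP and whose axes are the flange's). Camera axes: x right, y down, z forward; pixel columns grow to the right and rows downward; lengths in m; the calibration is good to about 2 mm. A picture is of the moment at which its call begins: read the wrist's pose just before it. camera_model takes no time and is no camera call.
- close_job(): hands the job in; it is judged then, once.
Trained networks look in the newest picture that a camera, given by its name, has taken for a name from the list of things; names that differ only in an ending like _2 or _b are one class to them, and where a whole thing is asked for, a point or a joint stands for the part that bears it (a point fixed in the world has none). Each returns a list of dicts, best first, with "p" (0 to 1); they miss things now and then, are a little off and sometimes report something else, mostly with a low value. They report only what shows in the picture. A call takes as long as a camera call. They do not tell look-alikes from the thing itself.
- look_for(camera, name): "at" ([column, row] as shares, 0 to 1, of the picture: columns of its width, rows of its height, amid what is visible of it).
The state is a dict: "clock": time; "joint_positions": joint angles; "dq": joint speeds; "tau": joint torques, N m; "ee_pos": TCP position; "eef_rot": TCP orientation; "force": force on the tool from outside, world axes, zero at the start; "wrist_torque": the same for the moment, N m; "grip_width": finger opening in m; "finger_force": force on a finger pad.
Only numpy, scipy, OpenCV 4.12 (cv2) and the standard library are available. Lean on these libraries where they do the work, as an engineer would, in place of code of your own. Each camera call takes 0.05 s, during which the arm holds its last target. There are 200 camera calls.

## Task

Pick up the aluminium jig plate by its blue grip block and lower it gently over the two locating pins of the drill fixture, until it lies flat with its free end over the lab jack. Then turn the jack's red knob clockwise until the jack's platform just touches the underside of the plate, without lifting the plate off the fixture, and let go. Leave the bottle, spool, tin and wooden block where they stand.

Things in the scene. Friction and masses are not known exactly. Their poses are not given: they have to be found in the camera images.
- fixture: Drill fixture fixed to the bench: wooden block with a flat dark steel top, 134 (x) x 64 (y) mm, top 75 mm above the bench. Origin: centre of its underside; x, its long direction, points to the jack; z up. Two pins stand on the top's centre line; bolted feet, under 20 mm high, reach 50 mm out at +-y. The seated plate's origin lies 38 mm along +x from this origin, same axes, at the top's level.
- round_pin (a point): Root of the round steel locating pin, on its axis at the level of the fixture's top (fixture x = -52 mm). Pin 12 mm across, straight for 8 mm, then tapering to 5.6 mm; 15.5 mm high. Axes as the fixture's.
- diamond_pin (a point): Root of the brass diamond (relieved) locating pin at the level of the fixture's top (fixture x = +12 mm, 64 mm from the round pin): 12 mm across in the fixture's y, only 5 mm in x, straight for 7 mm, with a rounded taper above; 15 mm high. Axes as the fixture's.
- jig_plate: Loose aluminium plate, 210 (x) x 70 (y) x 10 (z) mm, 0.3 to 0.6 kg. Origin: centre of its underside. On it a blue grip block, 44 (x) x 18 (y) x 34 (high) mm, centred at x = +8, top 44 mm above the underside; grip its 18 mm width (along y). Two holes at the -x part, two small brass bushes at the +x (free) end. Starts flat on the bench. Seated, it overhangs the fixture by 76 mm.
- round_hole (a point): Centre of the plate's hole for the round pin, at the underside (plate x = -90 mm). Round through-hole, 14 mm across, chamfered.
- slot_hole (a point): Centre of the plate's hole for the diamond pin, at the underside (plate x = -26 mm). Round through-hole, 14 mm across, chamfered.
- free_end (a point): Point on the plate's underside at x = +70 mm, y = 0, which comes over the jack's platform.
- jack_platform: The lab jack's steel platform, 64 x 94 mm, level. Origin: centre of its top face. It starts 10 to 20 mm below the fixture's top level and rises straight up 4 mm per rad of the knob (25 mm a turn); it can rise to 83 mm above the bench and stays where it is left. x points from the platform to the knob.
- knob_grip (a point): On the upright axis of the jack's red square knob, 128 mm above the bench. The knob is a square block 34 x 34 mm (x and y of this frame, which turns with it), from 108 to 142 mm above the bench, on a 24 mm wide post over a 46 mm wide gearbox, 100 mm from the middle of the platform. It stays where it is left and turns against about 0.06 N m.
- jack_knob (a joint): Knob angle, rad; grows clockwise seen from above, which raises the platform 4 mm per rad. 0 to 9.5; the platform meets a seated plate at about 7.5.
- glue_bottle: Bystander: standing glue bottle, 48 mm across, 135 mm high, blue label, orange cap. Origin: centre of its underside.
- solder_spool: Bystander: yellow spool of wire, 52 mm across, 32 mm high, standing on its flange. Origin: centre of its underside.
- paste_tin: Bystander: white tin of amber paste, 56 mm across, 24 mm high. Origin: centre of its underside.
- bit_block: Bystander: wooden block with small dark holes, 100 x 45 x 45 mm. Origin: centre of its underside.
There are look-alikes about, which are no part of the job. Leave any pink look-alike of the part that bears jack_platform alone.

How it is judged:
On the way, in this order (a step that is already met when the one before it is completed fails the run):
1. the plate lies flat on the fixture over both pins, and the jack has not been raised to it yet (horizontal distance between round_hole and round_pin below 0.003 m and horizontal distance between slot_hole and diamond_pin below 0.003 m and z of round_hole in the frame of round_pin below 0.0025 m and z of slot_hole in the frame of diamond_pin below 0.0025 m and z of free_end in the frame of fixture below 0.078 m and value of joint jack_knob below 6.5 rad), for 0.2 s.
2. the jack's platform has been raised to touch the plate (contact force between jack_platform and jig_plate above 0.15 N), for 0.1 s.
At the end, for the whole second after the job is handed in: Both holes within 3 mm of their pins' axes and at most 2.5 mm above the fixture's top; the plate's free-end point at most 3 mm above that level; the platform presses on the plate's underside (over 0.15 N); plate released and at rest (horizontal distance between round_hole and round_pin below 0.003 m and horizontal distance between slot_hole and diamond_pin below 0.003 m and z of round_hole in the frame of round_pin below 0.0025 m and z of slot_hole in the frame of diamond_pin below 0.0025 m and z of free_end in the frame of fixture below 0.078 m and contact force between jack_platform and jig_plate above 0.15 N and linear speed of jig_plate below 0.01 m/s); the robot touches nothing.
It fails at once if a bystander was moved more than 20 mm (distance of any of glue_bottle, solder_spool, paste_tin, bit_block from where it was at the start of the episode above 0.02 m).
It fails at once if the plate was dropped or forced onto the fixture (more than 60 N) (contact force between jig_plate and fixture above 60 N).
It also fails if it takes over 72 s, if anything falls off the work surface, if the arm or the gripper's body presses on something with over 40 N, if the wrist force passes 120 N, or if a joint passes its speed limit or range.

## Working session

There is one attempt and no reset: what is moved stays moved. The work goes in short steps, Python scripts to look and compute and a tool call to move; the robot and the scene stay as the last step left them, time stands still between calls to the robot, and variables do not carry over. Pictures are saved under pics/ and viewed, at most 10 in all, crops included, and the job is handed in when it is done.

Besides the shell and the picture viewer there is one more tool, called after "Call:" by a JSON object that holds its "method" and its "body", one argument or row to a line. drive_tool: Moves the arm, as the interface text tells. Its arguments: {"type":"object","properties":{"plan":{"type":"array"},"grip":{"type":"number"},"grip_force":{"type":"number"}},"required":["plan"]}

```bash
ls; mkdir -p pics
python3 - <<'E'
from rig import *
import cv2,numpy as np
s=get_state();print(s['clock'],s['ee_pos'],s['eef_rot'],s['grip_width'])
ims=[]
for c in ['top','side']:
    p,d=get_image(c);np.save(f'{c}.npy',d);cv2.imwrite(f'pics/{c}0.png',p[:,:,::-1]);cv2.imwrite(f'{c}.png',p[:,:,::-1])
    m=camera_model(c);R=cv2.Rodrigues(np.array(m['rvec'],float))[0];print(c,-R.T@np.array(m['tvec']),m['K'][0])
    for n in ['fixture','jig_plate','jack_platform','knob_grip','round_pin','diamond_pin','round_hole','slot_hole']:
        r=look_for(c,n);print(c,n,[(round(x['at'][0]*560),round(x['at'][1]*420),round(x['p'],2)) for x in r[:3]])
E
```

```text
pics
0.0 [0.18233021 0.62330121 0.23015915] [ 1.41903616e-01  9.89879991e-01 -9.29541712e-04 -3.20236777e-04] 0.08563401411436818
top [ 0.30998253 -0.02068275  1.70363506] [512.59627195   0.         286.78841372]
top fixture [(266, 223, 0.75)]
top jig_plate [(193, 265, 0.96)]
top jack_platform [(174, 186, 0.79), (421, 208, 0.78), (300, 222, 0.74)]
top knob_grip [(334, 219, 0.61), (456, 203, 0.59), (200, 170, 0.54)]
top round_pin [(267, 223, 0.8), (337, 220, 0.24)]
top diamond_pin [(266, 221, 0.63)]
top round_hole [(194, 262, 0.74)]
top slot_hole [(191, 261, 0.92), (313, 261, 0.56)]
side [0.3060343  0.61731514 0.81282272] [394.78994332   0.         284.98904589]
side fixture [(280, 250, 0.63)]
side jig_plate [(300, 364, 0.88)]
side jack_platform [(320, 132, 0.88), (166, 342, 0.66)]
side knob_grip [(176, 282, 0.96), (308, 166, 0.52)]
side round_pin [(281, 249, 0.78)]
side diamond_pin [(279, 246, 0.57)]
side round_hole [(299, 365, 0.57), (294, 212, 0.5)]
side slot_hole [(301, 364, 0.87), (310, 167, 0.39)]
```

View pics/top0.png

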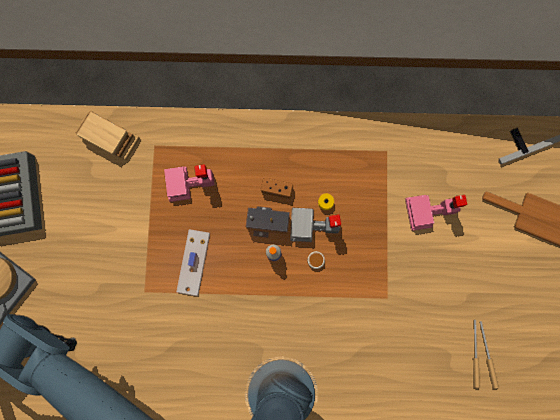

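View pics/side0.png

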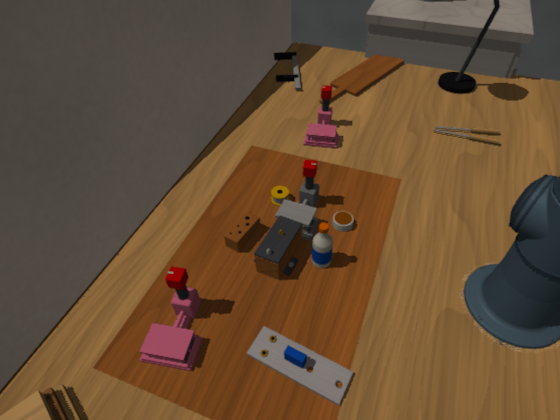

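Top view: plate at (193,263), with its two bushes at the far (+x) end and the blue block at (193,260). Fixture is at (267,223), the grey jack platform at (302,222) and the red knob at (335,221). The pink jacks are look-alikes. The side view agrees. Next I'll measure coarsely.

```bash
cat > h.py <<'E'
import numpy as np,cv2
from scipy.spatial.transform import Rotation as Ro
from rig import *
def cam(c,s=None):
    m=camera_model(c);K=np.array(m['K'],float)
    if c=='wrist':
        M=np.array(m['mount']);T=np.eye(4);T[:3,:3]=Ro.from_quat(s['eef_rot']).as_matrix();T[:3,3]=s['ee_pos'];W=T@M
    else:
        R=cv2.Rodrigues(np.array(m['rvec'],float))[0];W=np.eye(4);W[:3,:3]=R.T;W[:3,3]=-R.T@np.array(m['tvec'],float).ravel()
    return K,W
def atz(c,uv,z,s=None):
    "points on plane z"
    K,W=cam(c,s);uv=np.atleast_2d(uv).astype(float);r=np.c_[uv,np.ones(len(uv))]@np.linalg.inv(K).T@W[:3,:3].T
    return W[:3,3]+r*((z-W[2,3])/r[:,2])[:,None]
def cloud(c,d,s=None):
    K,W=cam(c,s);v,u=np.mgrid[:d.shape[0],:d.shape[1]]
    P=np.stack([(u-K[0,2])/K[0,0]*d,(v-K[1,2])/K[1,1]*d,d],-1)
    return P@W[:3,:3].T+W[:3,3]
def proj(c,X,s=None):
    K,W=cam(c,s);p=(np.atleast_2d(X)-W[:3,3])@W[:3,:3]@K.T;return p[:,:2]/p[:,2:]
def rect(m,P,z,c,s=None):
    ys,xs=np.nonzero(m);w=atz(c,np.c_[xs,ys],z,s)[:,:2];return cv2.minAreaRect((w*1000).astype(np.float32))
E
python3 - <<'E'
from h import *
im=cv2.imread('top.png');d=np.load('top.npy');P=cloud('top',d);hsv=cv2.cvtColor(im,cv2.COLOR_BGR2HSV)
for n,uv in dict(plate=(193,275),fixture=(262,230),plat=(300,220),knob=(334,221),spool=(326,202),bottle=(272,252),tin=(316,261),bits=(277,190)).items(): print(n,P[uv[1],uv[0]].round(3))
H,S,V=cv2.split(hsv);v,u=np.mgrid[:420,:560]
def box(a,b,c,e): return (u>a)&(u<b)&(v>c)&(v<e)
ms=dict(plate=(box(170,215,222,305)&(S<60)&(V>110),.01),block=(box(170,215,222,305)&(H>100)&(H<135)&(S>120),.044),
 fix=(box(240,295,200,250)&(abs(P[...,2]-.075)<.008),.075),plat=(box(286,316,203,245)&(abs(P[...,2]-.06)<.012),.06),
 knob=(box(320,350,205,240)&((H<8)|(H>172))&(S>180)&(abs(P[...,2]-.142)<.012),.142),bottle=(box(260,290,240,275)&(P[...,2]>.12),.135))
for n,(m,z) in ms.items():
    print(n,m.sum(),rect(m,P,z,'top'),np.median(P[m],0).round(4))
E
```

```text
plate [0.371 0.299 0.013]
fixture [0.523 0.077 0.029]
plat [ 0.556 -0.047  0.053]
knob [ 0.542 -0.151  0.142]
spool [ 0.622 -0.133  0.028]
bottle [0.443 0.038 0.131]
tin [ 0.426 -0.103  0.023]
bits [0.656 0.031 0.043]
plate 1150 ((413.62451171875, 302.53289794921875), (70.76836395263672, 209.9482879638672), 81.82807922363281) [0.4058 0.3025 0.0098]
block 30 ((421.573486328125, 302.06622314453125), (12.524489402770996, 38.70533752441406), 82.67142486572266) [0.4241 0.3007 0.0428]
fix 786 ((520.943115234375, 62.071266174316406), (133.8535614013672, 127.94354248046875), 84.95288848876953) [0.552  0.0587 0.0749]
plat 559 ((546.787841796875, -44.142757415771484), (94.80937194824219, 77.9170150756836), 1.0213114023208618) [ 0.5483 -0.0514  0.0565]
knob 113 ((544.3704223632812, -152.2749786376953), (34.689212799072266, 33.28925704956055), 11.739326477050781) [ 0.5453 -0.1509  0.1417]
bottle 50 ((433.79931640625, 32.09972381591797), (52.89925765991211, 74.29347229003906), 20.5750789642334) [0.4481 0.0376 0.1354]
```

Call:
{"method": "drive_tool", "body": {
  "plan": [
    {"translation":[0.96,-1.29,0],"dr":[0,0,0.3]},
    {"translation":[1.92,-2.58,0],"dr":[0,0,0.6]},
    {"translation":[2.88,-3.87,0],"dr":[0,0,0.9]},
    {"translation":[3.84,-5.16,0],"dr":[0,0,1.2]},
    {"translation":[4.8,-6.45,0],"dr":[0,0,1.35]}
  ]
}}

```text
clock: 1.32
ee_pos: [0.3033, 0.4611, 0.2314]
eef_rot: [0.071, 0.997, 0.0, 0.0]
force: [1.2, -0.1, 0.4]
grip_width: 0.0854
finger_force: 0.0
```

Call:
{"method": "drive_tool", "body": {
  "plan": [
    {"translation":[0.96,-1.29,0],"dr":[0,0,0]},
    {"translation":[1.92,-2.58,0],"dr":[0,0,0]},
    {"translation":[2.88,-3.87,0],"dr":[0,0,0]},
    {"translation":[3.84,-5.16,0],"dr":[0,0,0]},
    {"translation":[4.8,-6.45,0],"dr":[0,0,0]}
  ]
}}

```text
clock: 1.73
ee_pos: [0.4235, 0.2996, 0.2316]
eef_rot: [0.072, 0.997, 0.0, 0.0]
force: [0.9, 0.5, 0.1]
grip_width: 0.0858
finger_force: 0.0
```

Call:
{"method": "drive_tool", "body": {
  "plan": [
    {"translation":[0,0,0],"dr":[0,0,0]},
    {"translation":[0,0,0],"dr":[0,0,0]},
    {"translation":[0,0,0],"dr":[0,0,0]},
    {"translation":[0,0,0],"dr":[0,0,0]},
    {"translation":[0,0,0],"dr":[0,0,0]}
  ]
}}

```text
clock: 2.15
ee_pos: [0.4218, 0.3024, 0.2312]
eef_rot: [0.071, 0.998, 0.0, -0.0]
force: [0.4, -0.8, 0.1]
grip_width: 0.0854
finger_force: 0.0
```

Run:
```python
from h import *
print(camera_model('wrist'))
s=get_state();print(s['clock'],s['ee_pos'],s['eef_rot'],s['joint_positions'],s['force'])
p,d=get_image('wrist');cv2.imwrite('pics/w1.png',p[:,:,::-1]);np.save('w1.npy',d)
P=cloud('wrist',d,s);hsv=cv2.cvtColor(p,cv2.COLOR_RGB2HSV);H,S,V=cv2.split(hsv)
m=(H>100)&(H<135)&(S>120)&(abs(P[...,2]-.044)<.006);print(m.sum(),rect(m,P,.044,'wrist',s),P[m].mean(0))
m=(S<60)&(V>100)&(abs(P[...,2]-.01)<.006);print(m.sum(),rect(m,P,.01,'wrist',s),P[m].mean(0))
```

```text
{'K': array([[290.31085717,   0.        , 278.69781539],
       [  0.        , 290.31085717, 210.64782289],
       [  0.        ,   0.        ,   1.        ]]), 'mount': array([[-1.23174787e-03, -9.46788733e-01, -3.21853349e-01,
         8.35973598e-02],
       [ 9.99999232e-01, -1.12227860e-03, -5.25662357e-04,
        -6.14927753e-05],
       [ 1.36482070e-04, -3.21853749e-01,  9.46789388e-01,
        -1.43384543e-01],
       [ 0.00000000e+00,  0.00000000e+00,  0.00000000e+00,
         1.00000000e+00]])}
2.15 [0.42182855 0.30235174 0.23124416] [ 7.05625957e-02  9.97507349e-01  2.86545727e-05 -9.26867744e-05] [ 4.03124018e-01 -6.49996993e-02  1.88973357e+00  1.40055591e-04
  1.31699760e+00 -1.02646492e+00] [ 0.38242252 -0.83171573  0.10328342]
608 ((431.9555358886719, 179.88433837890625), (43.193336486816406, 270.4261474609375), 5.881109714508057) [0.42522435 0.25347902 0.04450898]
8444 ((465.1287841796875, 109.926025390625), (217.54408264160156, 547.3255004882812), 15.500367164611816) [0.40155811 0.2903815  0.01065924]
```

View pics/w1.png

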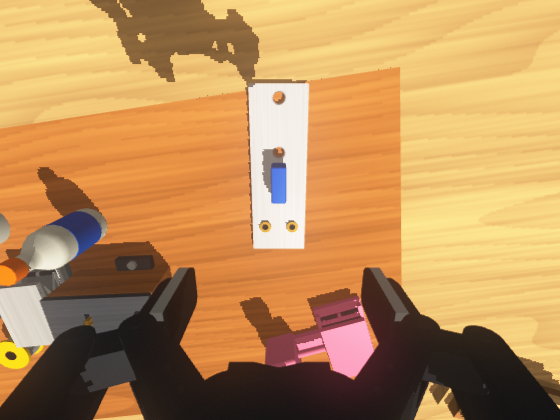

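Wrist view: plate centre is near (278,165), round hole (279,98), slot hole (278,152), block (279,185), bushes (265,226) and (292,226). So the +x end points away from the robot, as assumed. The fixture shows at lower left.

Run:
```python
from h import *
s=get_state();d=np.load('w1.npy');p=cv2.imread('pics/w1.png');P=cloud('wrist',d,s);H,S,V=cv2.split(cv2.cvtColor(p,cv2.COLOR_BGR2HSV))
v,u=np.mgrid[:420,:560];b=(u>240)&(u<315)&(v>75)&(v<252)
m=b&(H>100)&(H<135)&(S>120)&(abs(P[...,2]-.044)<.004);r=rect(m,P,.044,'wrist',s);print('block',r)
m=b&(S<60)&(V>120)&(abs(P[...,2]-.01)<.004);print('plate',rect(m,P,.01,'wrist',s))
for c in [(279,98),(278,152)]:
    g=((abs(u-c[0])<9)&(abs(v-c[1])<9)&(S>90)&((H<25)));print(g.sum(),atz('wrist',[[u[g].mean(),v[g].mean()]],.01,s))
# fixture from top, restricted
im=cv2.imread('top.png');d=np.load('top.npy');P=cloud('top',d);H,S,V=cv2.split(cv2.cvtColor(im,cv2.COLOR_BGR2HSV))
m=((u>242)&(u<292)&(v>205)&(v<238)&(abs(P[...,2]-.075)<.006)&(S<90)).astype(np.uint8);m=cv2.morphologyEx(m,cv2.MORPH_OPEN,np.ones((5,5)))
print(rect(m,P,.075,'top'),P[m>0].mean(0))
```

```text
block ((419.3260498046875, 302.23248291015625), (15.480246543884277, 40.72708511352539), 81.8431625366211)
plate ((410.94219970703125, 302.9956359863281), (69.95494842529297, 208.8306427001953), 81.88670349121094)
107 [[0.32273772 0.31572167 0.01      ]]
84 [[0.38515387 0.3068194  0.01      ]]
((563.9837036132812, 83.40550994873047), (48.86210632324219, 80.34526062011719), 1.3856801986694336) [0.56647661 0.08956206 0.07514867]
```

Call:
{"method": "drive_tool", "body": {
  "plan": [
    {"translation":[-0.04,0,-1.4],"dr":[0,0,0]},
    {"translation":[-0.08,0,-2.8],"dr":[0,0,0]},
    {"translation":[-0.08,0,-4.2],"dr":[0,0,0]},
    {"translation":[-0.08,0,-5.6],"dr":[0,0,0]},
    {"translation":[-0.08,0,-7.0],"dr":[0,0,0]}
  ],
  "grip": 50
}}

```text
clock: 2.62
ee_pos: [0.42, 0.3022, 0.055]
eef_rot: [0.071, 0.997, 0.0, 0.0]
force: [-0.3, 0.1, -0.4]
grip_width: 0.0498
finger_force: 0.0
```

Call:
{"method": "drive_tool", "body": {
  "plan": [
    {"translation":[0,0,-0.6],"dr":[0,0,0]},
    {"translation":[0,0,-1.1],"dr":[0,0,0]},
    {"translation":[0,0,-1.5],"dr":[0,0,0]},
    {"translation":[0,0,-1.65],"dr":[0,0,0]},
    {"translation":[0,0,-1.65],"dr":[0,0,0]}
  ]
}}

```text
clock: 3.03
ee_pos: [0.4207, 0.3017, 0.015]
eef_rot: [0.071, 0.997, 0.0, 0.0]
force: [0.2, 0.5, 0.9]
grip_width: 0.0499
finger_force: 0.0
```

Call:
{"method": "drive_tool", "body": {
  "plan": [
    {"translation":[0,0,0],"dr":[0,0,0]},
    {"translation":[0,0,0],"dr":[0,0,0]},
    {"translation":[0,0,0],"dr":[0,0,0]},
    {"translation":[0,0,0],"dr":[0,0,0]},
    {"translation":[0,0,0],"dr":[0,0,0]}
  ],
  "grip": 8,
  "grip_force": 60
}}

```text
clock: 3.45
ee_pos: [0.4218, 0.3019, 0.0165]
eef_rot: [0.072, 0.997, 0.001, 0.001]
force: [-1.5, 0.2, 5.8]
grip_width: 0.0177
finger_force: 61.7
```

Call:
{"method": "drive_tool", "body": {
  "plan": [
    {"translation":[0,0,0],"dr":[0,0,0]},
    {"translation":[0,0,0],"dr":[0,0,0]},
    {"translation":[0,0,0],"dr":[0,0,0]},
    {"translation":[0,0,0],"dr":[0,0,0]},
    {"translation":[0,0,0],"dr":[0,0,0]}
  ]
}}

```text
clock: 3.87
ee_pos: [0.4218, 0.3019, 0.0165]
eef_rot: [0.072, 0.997, 0.001, 0.001]
force: [-1.2, 0.2, 7.1]
grip_width: 0.0168
finger_force: 61.8
```

Call:
{"method": "drive_tool", "body": {
  "plan": [
    {"translation":[0,0,0.4],"dr":[0,0,0]},
    {"translation":[0,0,1.2],"dr":[0,0,0]},
    {"translation":[0,0,2.2],"dr":[0,0,0]},
    {"translation":[0,0,3.3],"dr":[0,0,0]},
    {"translation":[0,0,4.5],"dr":[0,0,0]}
  ]
}}

```text
clock: 4.28
ee_pos: [0.4187, 0.3004, 0.1272]
eef_rot: [0.072, 0.997, -0.001, -0.002]
force: [0.2, 0.7, -4.9]
grip_width: 0.0171
finger_force: 60.0
```

Call:
{"method": "drive_tool", "body": {
  "plan": [
    {"translation":[0,-0.5,1.0],"dr":[0,0,-0.6]},
    {"translation":[0,-1.2,2.0],"dr":[0,0,-1.5]},
    {"translation":[0,-2.0,2.8],"dr":[0,0,-2.5]},
    {"translation":[0,-2.8,3.3],"dr":[0,0,-3.5]},
    {"translation":[0,-3.6,3.5],"dr":[0,0,-4.5]}
  ]
}}

```text
clock: 4.7
ee_pos: [0.4207, 0.2105, 0.217]
eef_rot: [0.305, 0.952, 0.001, 0.001]
force: [0.8, -0.2, -4.4]
grip_width: 0.017
finger_force: 60.3
```

Call:
{"method": "drive_tool", "body": {
  "plan": [
    {"translation":[-0.1,-0.8,0],"dr":[0,0,-1.0]},
    {"translation":[-0.2,-1.6,0],"dr":[0,0,-2.0]},
    {"translation":[-0.3,-2.4,0],"dr":[0,0,-3.0]},
    {"translation":[-0.4,-3.2,0],"dr":[0,0,-4.0]},
    {"translation":[-0.4,-4.0,0],"dr":[0,0,-5.0]}
  ]
}}

```text
clock: 5.12
ee_pos: [0.4089, 0.1104, 0.214]
eef_rot: [0.541, 0.841, -0.001, -0.001]
force: [1.4, -0.1, -5.4]
grip_width: 0.0169
finger_force: 60.1
```

Call:
{"method": "drive_tool", "body": {
  "plan": [
    {"translation":[0,-0.8,0],"dr":[0,0,-1.0]},
    {"translation":[0,-1.6,0],"dr":[0,0,-2.0]},
    {"translation":[0,-2.4,0],"dr":[0,0,-3.0]},
    {"translation":[0,-3.0,0],"dr":[0,0,-3.8]},
    {"translation":[0,-3.3,0],"dr":[0,0,-4.1]}
  ]
}}

```text
clock: 5.53
ee_pos: [0.4095, 0.0275, 0.2142]
eef_rot: [0.708, 0.707, -0.001, -0.001]
force: [-0.3, 0.2, -5.1]
grip_width: 0.0173
finger_force: 60.2
```

Call:
{"method": "drive_tool", "body": {
  "plan": [
    {"translation":[0,0,0],"dr":[0,0,0]},
    {"translation":[0,0,0],"dr":[0,0,0]},
    {"translation":[0,0,0],"dr":[0,0,0]},
    {"translation":[0,0,0],"dr":[0,0,0]},
    {"translation":[0,0,0],"dr":[0,0,0]}
  ]
}}

```text
clock: 5.95
ee_pos: [0.4105, 0.0295, 0.2149]
eef_rot: [0.705, 0.709, -0.0, -0.0]
force: [-0.0, -0.1, -4.9]
grip_width: 0.0171
finger_force: 60.2
```

Run:
```python
from h import *
import json
s=get_state();print(s['clock'],s['ee_pos'],s['eef_rot'],s['joint_positions'],s['force'],s['grip_width'])
json.dump({k:np.array(s[k]).tolist() for k in('ee_pos','eef_rot')},open('w2.json','w'))
p,d=get_image('wrist');cv2.imwrite('pics/w2.png',p[:,:,::-1]);np.save('w2.npy',d)
for n in ['round_pin','diamond_pin','round_hole','slot_hole','fixture']:
    print(n,[(round(x['at'][0]*560),round(x['at'][1]*420),round(x['p'],2)) for x in look_for('wrist',n)[:3]])
```

```text
5.95 [0.41051669 0.02950978 0.21494902] [ 7.05343054e-01  7.08866102e-01 -2.18795547e-05 -1.55660093e-04] [-2.05440261e-01 -3.41744802e-01  2.15322440e+00  1.37233593e-04
  1.33039779e+00 -2.10455302e-01] [-2.09004793e-03 -9.56809978e-02 -4.85973140e+00] 0.017076891045690677
round_pin [(411, 159, 0.89)]
diamond_pin [(410, 161, 0.83)]
round_hole [(278, 161, 0.75)]
slot_hole [(279, 160, 0.86)]
fixture [(407, 157, 0.82)]
```

View pics/w2.png

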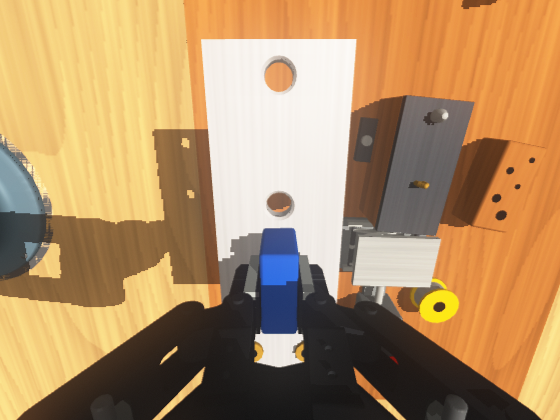

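Wrist view: round pin at (438,115), diamond pin at (425,184), holes at (280,75) and (280,204), and the whole fixture top is visible. Next I'll measure the pins relative to the holes.

```bash
cat > m.py <<'E'
from h import *
import json
s=json.load(open('w2.json'));d=np.load('w2.npy');p=cv2.imread('pics/w2.png');P=cloud('wrist',d,s);H,S,V=cv2.split(cv2.cvtColor(p,cv2.COLOR_BGR2HSV))
v,u=np.mgrid[:420,:560]
m=((u>345)&(u<485)&(v>85)&(v<245)&(abs(P[...,2]-.075)<.004)&(V<120)).astype(np.uint8)
m=cv2.morphologyEx(m,cv2.MORPH_CLOSE,np.ones((9,9)));r=rect(m,P,.075,'wrist',s);print('fix',r,P[m>0].mean(0))
# pins tops
for n,b,z in (('round',(420,455,100,130),.0905),('diam',(405,440,172,197),.090)):
    k=(u>b[0])&(u<b[1])&(v>b[2])&(v<b[3])&(P[...,2]>z-.004)&(P[...,2]<z+.006)
    print(n,k.sum(),P[k].mean(0),np.median(P[k],0))
# plate plane
k=(u>215)&(u<345)&(v>50)&(v<180)&(d>0)&(V>150)&(P[...,2]>.15);A=np.c_[P[k][:,:2],np.ones(k.sum())];c=np.linalg.lstsq(A,P[k][:,2],rcond=None)[0]
print('plane slopes',c[:2],'z at mid',P[k].mean(0))
K,W=cam('wrist',s)
def onplane(uv):
    r=W[:3,:3]@np.linalg.inv(K)@[*uv,1];o=W[:3,3];t=(c[0]*o[0]+c[1]*o[1]+c[2]-o[2])/(r[2]-c[0]*r[0]-c[1]*r[1]);return o+t*r
low=((P[...,2]<c[0]*P[...,0]+c[1]*P[...,1]+c[2]-.004)).astype(np.uint8)
for b in ((255,305,50,100),(258,302,186,222)):
    sub=np.zeros_like(low);sub[b[2]:b[3],b[0]:b[1]]=low[b[2]:b[3],b[0]:b[1]]
    cs=max(cv2.findContours(sub,0,cv2.CHAIN_APPROX_NONE)[0],key=cv2.contourArea)[:,0]
    w=np.array([onplane(q) for q in cs]);(cc,ra)=cv2.minEnclosingCircle((w[:,:2]*1000).astype(np.float32));print('hole',cc,ra,onplane(cs.mean(0)))
print('image edge hole ests',onplane((280,75)),onplane((280,204)))
k=(u>195)&(u<362)&(v>30)&(v<225)&(abs(P[...,2]-(c[0]*P[...,0]+c[1]*P[...,1]+c[2]))<.004)
w=np.array([onplane((a,b)) for a,b in zip(u[k],v[k])]);print('plate rect',cv2.minAreaRect((w[:,:2]*1000).astype(np.float32)))
E
python3 m.py
```

```text
fix ((549.05224609375, 57.92679977416992), (132.6134033203125, 65.87380981445312), 84.8368911743164) [0.54783084 0.05930956 0.07695953]
round 85 [0.55348745 0.11008824 0.08902536] [0.55326422 0.11042588 0.0892449 ]
diam 41 [0.54779847 0.04700329 0.08868165] [0.54760932 0.04705247 0.08861284]
plane slopes [-0.00207468 -0.00094853] z at mid [0.41019334 0.10961803 0.20933929]
hole (409.198974609375, 128.54136657714844) 6.797939300537109 [0.40923192 0.12859925 0.20932328]
hole (409.5126037597656, 65.83747100830078) 6.79712438583374 [0.40948884 0.06564291 0.20938246]
image edge hole ests [0.41006206 0.12889864 0.20932127] [0.41039057 0.06565431 0.20938058]
plate rect ((409.32501220703125, 98.89847564697266), (70.02996826171875, 89.63396453857422), 0.23877178132534027)
```

Call:
{"method": "drive_tool", "body": {
  "plan": [
    {"translation":[1.1,-0.2,0],"dr":[0,0,-0.3]},
    {"translation":[2.4,-0.4,0],"dr":[0,0,-0.6]},
    {"translation":[3.7,-0.6,0],"dr":[0,0,-0.91]},
    {"translation":[4.8,-0.75,0],"dr":[0,0,-0.91]},
    {"translation":[5.39,-0.75,0],"dr":[0,0,-0.91]}
  ]
}}

```text
clock: 6.67
ee_pos: [0.5481, 0.0092, 0.215]
eef_rot: [0.739, 0.674, 0.0, 0.001]
force: [-0.2, -0.3, -3.6]
grip_width: 0.0172
finger_force: 60.6
```

Call:
{"method": "drive_tool", "body": {
  "plan": [
    {"translation":[0,0,-0.6],"dr":[0,0,0]},
    {"translation":[0,0,-1.6],"dr":[0,0,0]},
    {"translation":[0,0,-2.6],"dr":[0,0,0]},
    {"translation":[0,0,-3.5],"dr":[0,0,0]},
    {"translation":[0,0,-3.9],"dr":[0,0,0]}
  ]
}}

```text
clock: 7.08
ee_pos: [0.5432, 0.0104, 0.1139]
eef_rot: [0.739, 0.674, -0.002, -0.002]
force: [-0.8, 0.0, -5.2]
grip_width: 0.0171
finger_force: 60.5
```

Call:
{"method": "drive_tool", "body": {
  "plan": [
    {"translation":[0,0,0],"dr":[0,0,0]},
    {"translation":[0,0,0],"dr":[0,0,0]},
    {"translation":[0,0,0],"dr":[0,0,0]},
    {"translation":[0,0,0],"dr":[0,0,0]},
    {"translation":[0,0,0],"dr":[0,0,0]}
  ]
}}

```text
clock: 7.5
ee_pos: [0.5465, 0.0099, 0.1192]
eef_rot: [0.739, 0.674, 0.001, 0.001]
force: [-0.0, 0.6, -4.8]
grip_width: 0.0168
finger_force: 60.5
```

Run:
```python
from h import *
import json
s=get_state();print(s['clock'],s['ee_pos'],s['eef_rot'],s['joint_positions'],s['force'],s['grip_width'])
json.dump({k:np.array(s[k]).tolist() for k in('ee_pos','eef_rot')},open('w3.json','w'))
p,d=get_image('wrist');np.save('w3.npy',d);cv2.imwrite('w3.png',p[:,:,::-1])
P=cloud('wrist',d,s)
a=cv2.resize(p[40:110,230:330],None,fx=5,fy=5,interpolation=2);b=cv2.resize(p[170:240,230:330],None,fx=5,fy=5,interpolation=2)
cv2.imwrite('pics/w3.png',np.vstack([a[:300],b[:300]])[:,:,::-1])
for c in ((280,75),(280,204)): print(P[c[1]-12:c[1]+13:4,c[0]-12:c[0]+13:4,2].round(3))
```

```text
7.5 [0.5464841  0.00990701 0.11924773] [0.73888971 0.67382465 0.0009234  0.00121584] [-1.89380539e-01  1.35082897e-01  1.90446821e+00  2.56856369e-05
  1.09898815e+00 -9.73436848e-02] [-0.04369938  0.60637426 -4.82195051] 0.016756091420427787
[[0.111 0.106 0.075 0.076 0.105 0.111 0.114]
 [0.077 0.076 0.075 0.076 0.076 0.075 0.113]
 [0.076 0.086 0.089 0.089 0.086 0.076 0.109]
 [0.075 0.089 0.091 0.091 0.089 0.084 0.104]
 [0.084 0.087 0.091 0.092 0.088 0.085 0.105]
 [0.076 0.087 0.09  0.09  0.088 0.076 0.113]
 [0.113 0.084 0.085 0.087 0.085 0.076 0.114]]
[[0.114 0.113 0.111 0.113 0.113 0.114 0.114]
 [0.113 0.075 0.075 0.076 0.075 0.112 0.114]
 [0.076 0.076 0.076 0.076 0.076 0.076 0.113]
 [0.075 0.077 0.076 0.076 0.076 0.076 0.112]
 [0.107 0.077 0.076 0.076 0.075 0.106 0.113]
 [0.112 0.107 0.106 0.105 0.107 0.111 0.113]
 [0.113 0.112 0.111 0.112 0.113 0.113 0.114]]
```

View pics/w3.png

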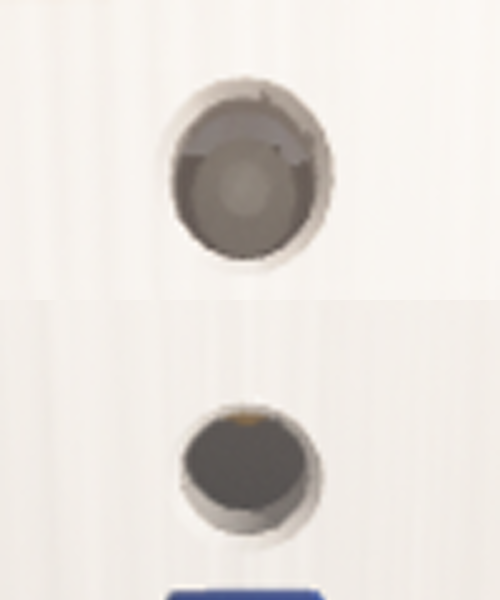

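The round pin shows through the round hole, with its tip at about (279,77). Through the slot hole only the edge of the brass pin shows, at the top, which is expected from the oblique view. Next I'll compute the offsets.

Run:
```python
from h import *
import json
s=json.load(open('w3.json'));d=np.load('w3.npy');P=cloud('wrist',d,s);v,u=np.mgrid[:420,:560]
k=(u>215)&(u<345)&(v>50)&(v<180)&(P[...,2]>.108)&(P[...,2]<.12);A=np.c_[P[k][:,:2],np.ones(k.sum())];c=np.linalg.lstsq(A,P[k][:,2],rcond=None)[0]
print(c[:2],P[k].mean(0))
K,W=cam('wrist',s);print('cam',W[:3,3])
low=(P[...,2]<c[0]*P[...,0]+c[1]*P[...,1]+c[2]-.002).astype(np.uint8)
cs=[]
for b in ((255,305,50,100),(258,302,186,222)):
    sub=np.zeros_like(low);sub[b[2]:b[3],b[0]:b[1]]=low[b[2]:b[3],b[0]:b[1]]
    q=max(cv2.findContours(sub,0,2)[0],key=cv2.contourArea)[:,0];w=atz('wrist',q,P[k].mean(0)[2],s)
    e=cv2.fitEllipse((w[:,:2]*1000).astype(np.float32));print('hole',e);cs.append(e[0])
print('plate yaw',np.degrees(np.arctan2(cs[1][1]-cs[0][1],cs[1][0]-cs[0][0])))
print('pin tip',atz('wrist',[[279,77.4]],.0905,s))
t=(u>262)&(u<298)&(v>58)&(v<95)&(P[...,2]>.0895)&(P[...,2]<.0935);print(t.sum(),P[t].mean(0))
t=(u>262)&(u<298)&(v>185)&(v<225)&(P[...,2]>.078)&(P[...,2]<.0935);print(t.sum(),P[t].mean(0) if t.any() else '')
```

```text
[ 0.00063361 -0.0004325 ] [0.55395304 0.08965238 0.11357389]
cam [0.55323775 0.09277856 0.26260864]
hole ((554.7659912109375, 108.6324462890625), (13.425066947937012, 13.675675392150879), 54.057106018066406)
hole ((548.9108276367188, 45.591915130615234), (13.244461059570312, 13.780293464660645), 154.87197875976562)
plate yaw -95.30637111691554
pin tip [[0.55540751 0.11016416 0.0905    ]]
108 [0.55496631 0.11013529 0.09059594]
14 [0.54904403 0.04519912 0.08946409]
```

Call:
{"method": "drive_tool", "body": {
  "plan": [
    {"translation":[0.01,0.05,0],"dr":[0,0,0]},
    {"translation":[0.01,0.05,-0.1],"dr":[0,0,0]},
    {"translation":[0.01,0.05,-0.25],"dr":[0,0,0]},
    {"translation":[0.01,0.05,-0.4],"dr":[0,0,0]},
    {"translation":[0.01,0.05,-0.5],"dr":[0,0,0]}
  ]
}}

```text
clock: 7.97
ee_pos: [0.5452, 0.0114, 0.1042]
eef_rot: [0.739, 0.674, -0.0, -0.0]
force: [-0.2, 0.7, -5.1]
grip_width: 0.017
finger_force: 60.6
```

Call:
{"method": "drive_tool", "body": {
  "plan": [
    {"translation":[0,0,-0.06],"dr":[0,0,0]},
    {"translation":[0,0,-0.14],"dr":[0,0,0]},
    {"translation":[0,0,-0.22],"dr":[0,0,0]},
    {"translation":[0,0,-0.28],"dr":[0,0,0]},
    {"translation":[0,0,-0.3],"dr":[0,0,0]}
  ]
}}

```text
clock: 8.38
ee_pos: [0.5457, 0.0113, 0.0974]
eef_rot: [0.739, 0.674, 0.0, 0.0]
force: [0.4, 0.1, -5.1]
grip_width: 0.0172
finger_force: 60.6
```

Call:
{"method": "drive_tool", "body": {
  "plan": [
    {"translation":[0,0,-0.05],"dr":[0,0,0]},
    {"translation":[0,0,-0.1],"dr":[0,0,0]},
    {"translation":[0,0,-0.14],"dr":[0,0,0]},
    {"translation":[0,0,-0.18],"dr":[0,0,0]},
    {"translation":[0,0,-0.2],"dr":[0,0,0]}
  ]
}}

```text
clock: 8.8
ee_pos: [0.5458, 0.0113, 0.0925]
eef_rot: [0.739, 0.674, 0.0, 0.0]
force: [1.4, 0.2, -4.4]
grip_width: 0.0172
finger_force: 60.7
```

Call:
{"method": "drive_tool", "body": {
  "plan": [
    {"translation":[0,0,-0.02],"dr":[0,0,0]},
    {"translation":[0,0,-0.05],"dr":[0,0,0]},
    {"translation":[0,0,-0.07],"dr":[0,0,0]},
    {"translation":[0,0,-0.08],"dr":[0,0,0]},
    {"translation":[0,0,-0.08],"dr":[0,0,0]}
  ]
}}

```text
clock: 9.22
ee_pos: [0.5458, 0.0114, 0.0915]
eef_rot: [0.739, 0.674, -0.0, 0.0]
force: [-4.5, 1.0, 4.5]
grip_width: 0.017
finger_force: 62.2
```

Call:
{"method": "drive_tool", "body": {
  "plan": [
    {"translation":[0,0,0],"dr":[0,0,0]},
    {"translation":[0,0,0],"dr":[0,0,0]},
    {"translation":[0,0,0],"dr":[0,0,0]},
    {"translation":[0,0,0],"dr":[0,0,0]},
    {"translation":[0,0,0],"dr":[0,0,0]}
  ],
  "grip": 40
}}

```text
clock: 9.63
ee_pos: [0.5457, 0.0113, 0.0905]
eef_rot: [0.739, 0.674, 0.0, 0.0]
force: [0.2, -0.4, -0.9]
grip_width: 0.0399
finger_force: 0.0
```

Call:
{"method": "drive_tool", "body": {
  "plan": [
    {"translation":[0,0,0.5],"dr":[0,0,0]},
    {"translation":[0,0,1.5],"dr":[0,0,0]},
    {"translation":[0,0,2.8],"dr":[0,0,0]},
    {"translation":[0,0,4],"dr":[0,0,0]},
    {"translation":[0,0,5],"dr":[0,0,0]}
  ]
}}

```text
clock: 10.05
ee_pos: [0.5462, 0.0112, 0.219]
eef_rot: [0.739, 0.674, 0.001, 0.001]
force: [0.9, -0.1, -0.2]
grip_width: 0.0399
finger_force: 0.0
```

Call:
{"method": "drive_tool", "body": {
  "plan": [
    {"translation":[0,0,0],"dr":[0,0,0]},
    {"translation":[0,0,0],"dr":[0,0,0]},
    {"translation":[0,0,0],"dr":[0,0,0]},
    {"translation":[0,0,0],"dr":[0,0,0]},
    {"translation":[0,0,0],"dr":[0,0,0]}
  ]
}}

```text
clock: 10.47
ee_pos: [0.5447, 0.0115, 0.214]
eef_rot: [0.739, 0.674, -0.001, -0.001]
force: [-0.2, 0.4, 0.1]
grip_width: 0.0399
finger_force: 0.0
```

Run:
```python
from h import *
s=get_state();print(s['clock'],s['ee_pos'],s['eef_rot'],s['joint_positions'],s['force'],s['grip_width'])
p,d=get_image('wrist');cv2.imwrite('pics/w4.png',p[:,:,::-1]);P=cloud('wrist',d,s)
H,S,V=cv2.split(cv2.cvtColor(p,cv2.COLOR_RGB2HSV));v,u=np.mgrid[:420,:560]
k=(V>170)&(S<60)&(abs(P[...,2]-.085)<.01)&(u>200)&(u<360);A=np.c_[P[k][:,:2],np.ones(k.sum())];c=np.linalg.lstsq(A,P[k][:,2],rcond=None)[0]
for y in(.11,.047,-.049): print(y,c@[.55,y,1])
red=((H<8)|(H>172))&(S>150)&(abs(P[...,2]-.142)<.006);print('knob',red.sum(),rect(red,P,.142,'wrist',s) if red.sum()>20 else '')
print(look_for('wrist','knob_grip')[:2])
```

```text
10.4667 [0.54473424 0.01146518 0.21395711] [ 0.73892676  0.6737841  -0.00089002 -0.00119757] [-1.87123833e-01  1.73922995e-02  1.84149489e+00  1.62545676e-05
  1.28568957e+00 -9.49700772e-02] [-0.24036754  0.38065514  0.11400675] 0.039865097525489696
0.11 0.08573217258572458
0.047 0.08572752464755179
-0.049 0.08572044207509803
knob 108 ((541.3264770507812, -131.7077178955078), (30.406415939331055, 5.0216145515441895), 9.946730613708496)
[{'at': [0.5204, 0.8457], 'p': 0.97}, {'at': [0.3604, 0.6357], 'p': 0.65}]
```

View pics/w4.png

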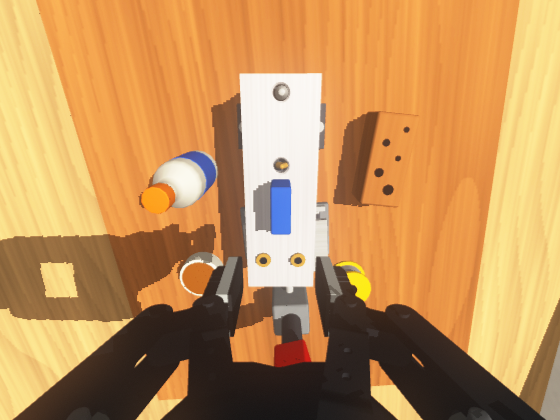

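Plate is seated flat over both pins: pin tips at (281,91) and (281,165), and its top reads 0.0857 and level. Next I'll go over the knob with the tool turned well counter-clockwise, to leave room for the clockwise stroke.

Call:
{"method": "drive_tool", "body": {
  "plan": [
    {"translation":[0,-1.0,0],"dr":[0,0,1.1]},
    {"translation":[0,-2.2,0],"dr":[0,0,2.2]},
    {"translation":[0,-3.4,0],"dr":[0,0,3.3]},
    {"translation":[0,-4.6,0],"dr":[0,0,4.4]},
    {"translation":[-0.05,-5.6,0],"dr":[0,0,5.5]}
  ],
  "grip": 62
}}

```text
clock: 10.98
ee_pos: [0.5441, -0.1304, 0.215]
eef_rot: [0.515, 0.857, -0.0, -0.0]
force: [1.1, -0.1, 0.3]
grip_width: 0.062
finger_force: 0.0
```

Call:
{"method": "drive_tool", "body": {
  "plan": [
    {"translation":[0,-0.5,0],"dr":[0,0,1.1]},
    {"translation":[0,-0.86,0],"dr":[0,0,2.2]},
    {"translation":[0,-0.86,0],"dr":[0,0,3.3]},
    {"translation":[0,-0.86,0],"dr":[0,0,4.4]},
    {"translation":[0,-0.86,0],"dr":[0,0,5.5]}
  ]
}}

```text
clock: 11.4
ee_pos: [0.5441, -0.1504, 0.2148]
eef_rot: [0.25, 0.968, 0.0, -0.001]
force: [-0.7, -0.1, 0.8]
grip_width: 0.0619
finger_force: 0.0
```

Call:
{"method": "drive_tool", "body": {
  "plan": [
    {"translation":[0,0,0],"dr":[0,0,1.1]},
    {"translation":[0,0,0],"dr":[0,0,2.2]},
    {"translation":[0,0,0],"dr":[0,0,3.3]},
    {"translation":[0,0,0],"dr":[0,0,4.4]},
    {"translation":[0,0,0],"dr":[0,0,5.5]}
  ]
}}

```text
clock: 11.82
ee_pos: [0.5441, -0.1501, 0.2148]
eef_rot: [-0.035, 0.999, 0.0, -0.001]
force: [-0.4, 0.2, -0.1]
grip_width: 0.0623
finger_force: 0.0
```

Call:
{"method": "drive_tool", "body": {
  "plan": [
    {"translation":[0,0,0],"dr":[0,0,1.0]},
    {"translation":[0,0,0],"dr":[0,0,1.0]},
    {"translation":[0,0,0],"dr":[0,0,1.0]},
    {"translation":[0,0,0],"dr":[0,0,1.0]},
    {"translation":[0,0,0],"dr":[0,0,1.0]}
  ]
}}

```text
clock: 12.23
ee_pos: [0.5443, -0.1501, 0.2154]
eef_rot: [-0.084, 0.996, 0.0, -0.0]
force: [1.1, 0.4, 0.3]
grip_width: 0.0619
finger_force: 0.0
```

Run:
```python
from h import *
import json
s=get_state();print(s['clock'],s['ee_pos'],s['eef_rot'],s['joint_positions'],s['force'],s['grip_width'])
R=Ro.from_quat(s['eef_rot']).as_matrix();print('yaw',np.degrees(np.arctan2(R[1,1],R[0,1])))
p,d=get_image('wrist');cv2.imwrite('pics/w5.png',p[:,:,::-1]);P=cloud('wrist',d,s)
H,S,V=cv2.split(cv2.cvtColor(p,cv2.COLOR_RGB2HSV));v,u=np.mgrid[:420,:560]
red=((H<8)|(H>172))&(S>150)&(abs(P[...,2]-.142)<.006);print('knob',red.sum(),rect(red,P,.142,'wrist',s) if red.sum()>20 else '',P[red].mean(0))
# platform height in w2 vs fixture top
s2=json.load(open('w2.json'));d2=np.load('w2.npy');P2=cloud('wrist',d2,s2)
print('plat',P2[245:278:8,368:430:12,2].round(4),'fix',np.median(P2[140:170,400:440,2]), P2[262,397])
```

```text
12.2333 [ 0.54432826 -0.15014576  0.21536702] [-8.39899856e-02  9.96466587e-01  9.34469134e-05 -1.17209373e-04] [-4.69919486e-01  6.17981858e-02  1.79301148e+00  3.70938537e-05
  1.28708067e+00 -2.20890430e+00] [1.07902667 0.37634554 0.30958801] 0.06188108789376041
yaw 99.63589404926867
knob 1578 ((541.9205932617188, -154.07022094726562), (34.78813552856445, 32.93571090698242), 10.600120544433594) [ 0.54188293 -0.15383212  0.14230616]
plat [[0.0576 0.058  0.0557 0.0579 0.0556 0.0587]
 [0.0574 0.0562 0.0572 0.0574 0.0572 0.0576]
 [0.0578 0.0573 0.0578 0.0572 0.0576 0.0589]
 [0.0571 0.0573 0.0565 0.0561 0.0549 0.0566]
 [0.0567 0.0567 0.0587 0.0577 0.0569 0.0577]] fix 0.0757830769655232 [ 0.5482049  -0.05134901  0.05824514]
```

View pics/w5.png

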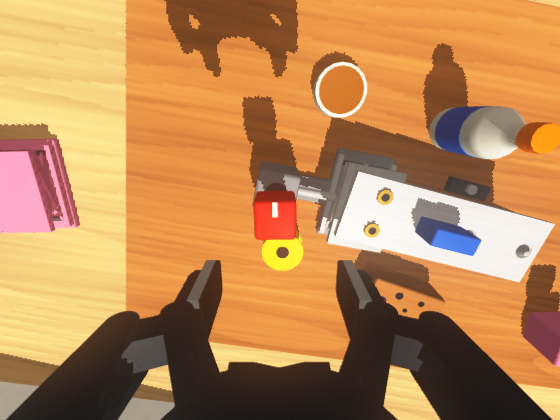

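Wrist view: knob top at (275,215), which works out to (0.542, −0.154) with yaw 10.6°. The platform is 18.5 mm below the plate, so about 4.6 rad to contact. I'll go down and grip it.

Call:
{"method": "drive_tool", "body": {
  "plan": [
    {"translation":[-0.09,-0.15,0],"dr":[0,0,0.17]},
    {"translation":[-0.09,-0.15,-1.2],"dr":[0,0,0.17]},
    {"translation":[-0.09,-0.15,-2.4],"dr":[0,0,0.17]},
    {"translation":[-0.09,-0.15,-3.5],"dr":[0,0,0.17]},
    {"translation":[-0.09,-0.15,-4.1],"dr":[0,0,0.17]}
  ]
}}

```text
clock: 12.7
ee_pos: [0.5403, -0.153, 0.1095]
eef_rot: [-0.093, 0.996, 0.001, -0.002]
force: [-0.4, 0.1, -1.2]
grip_width: 0.0621
finger_force: 0.0
```

Call:
{"method": "drive_tool", "body": {
  "plan": [
    {"translation":[0,0,0],"dr":[0,0,0]},
    {"translation":[0,0,0],"dr":[0,0,0]},
    {"translation":[0,0,0],"dr":[0,0,0]},
    {"translation":[0,0,0],"dr":[0,0,0]},
    {"translation":[0,0,0],"dr":[0,0,0]}
  ]
}}

```text
clock: 13.12
ee_pos: [0.5432, -0.1544, 0.1148]
eef_rot: [-0.094, 0.996, -0.001, 0.001]
force: [-0.7, 0.4, 0.2]
grip_width: 0.0617
finger_force: 0.0
```

Call:
{"method": "drive_tool", "body": {
  "plan": [
    {"translation":[0,0,0],"dr":[0,0,0]},
    {"translation":[0,0,0],"dr":[0,0,0]},
    {"translation":[0,0,0],"dr":[0,0,0]},
    {"translation":[0,0,0],"dr":[0,0,0]},
    {"translation":[0,0,0],"dr":[0,0,0]}
  ],
  "grip": 25,
  "grip_force": 45
}}

```text
clock: 13.53
ee_pos: [0.5423, -0.1538, 0.1138]
eef_rot: [-0.094, 0.996, 0.0, 0.0]
force: [-2.5, 2.5, 5.2]
grip_width: 0.0335
finger_force: 45.4
```

Call:
{"method": "drive_tool", "body": {
  "plan": [
    {"translation":[0,0,0],"dr":[0,0,0]},
    {"translation":[0,0,0],"dr":[0,0,-0.5]},
    {"translation":[0,0,0],"dr":[0,0,-1.3]},
    {"translation":[0,0,0],"dr":[0,0,-2.2]},
    {"translation":[0,0,0],"dr":[0,0,-3.0]}
  ]
}}

```text
clock: 13.95
ee_pos: [0.5423, -0.1532, 0.1138]
eef_rot: [0.065, 0.998, 0.001, 0.0]
force: [-2.1, 5.6, 7.3]
grip_width: 0.0332
finger_force: 45.7
```

Call:
{"method": "drive_tool", "body": {
  "plan": [
    {"translation":[0,0,0],"dr":[0,0,-1]},
    {"translation":[0,0,0],"dr":[0,0,-2]},
    {"translation":[0,0,0],"dr":[0,0,-3]},
    {"translation":[0,0,0],"dr":[0,0,-4]},
    {"translation":[0,0,0],"dr":[0,0,-5]}
  ]
}}

```text
clock: 14.37
ee_pos: [0.5426, -0.1524, 0.1138]
eef_rot: [0.322, 0.947, 0.002, -0.0]
force: [0.4, 8.3, 6.8]
grip_width: 0.0336
finger_force: 45.7
```

Call:
{"method": "drive_tool", "body": {
  "plan": [
    {"translation":[0,0,0],"dr":[0,0,-1]},
    {"translation":[0,0,0],"dr":[0,0,-2]},
    {"translation":[0,0,0],"dr":[0,0,-3]},
    {"translation":[0,0,0],"dr":[0,0,-4]},
    {"translation":[0,0,0],"dr":[0,0,-5]}
  ]
}}

```text
clock: 14.78
ee_pos: [0.5434, -0.1518, 0.1139]
eef_rot: [0.556, 0.831, 0.002, 0.0]
force: [4.6, 9.4, 4.2]
grip_width: 0.0328
finger_force: 45.4
```

Call:
{"method": "drive_tool", "body": {
  "plan": [
    {"translation":[0,0,0],"dr":[0,0,-1]},
    {"translation":[0,0,0],"dr":[0,0,-2]},
    {"translation":[0,0,0],"dr":[0,0,-3]},
    {"translation":[0,0,0],"dr":[0,0,-4]},
    {"translation":[0,0,0],"dr":[0,0,-5]}
  ]
}}

```text
clock: 15.2
ee_pos: [0.5443, -0.1517, 0.1139]
eef_rot: [0.752, 0.659, 0.003, 0.0]
force: [8.8, 11.6, 1.1]
grip_width: 0.0332
finger_force: 45.0
```

Call:
{"method": "drive_tool", "body": {
  "plan": [
    {"translation":[0,0,0],"dr":[0,0,-1]},
    {"translation":[0,0,0],"dr":[0,0,-2]},
    {"translation":[0,0,0],"dr":[0,0,-3]},
    {"translation":[0,0,0],"dr":[0,0,-4]},
    {"translation":[0,0,0],"dr":[0,0,-5]}
  ]
}}

```text
clock: 15.62
ee_pos: [0.5452, -0.152, 0.1139]
eef_rot: [0.897, 0.442, 0.004, 0.0]
force: [12.6, 7.1, -1.2]
grip_width: 0.0334
finger_force: 44.7
```

The side force is growing because the grip is slightly off the knob's axis, so I'll follow the axis' circle.

Call:
{"method": "drive_tool", "body": {
  "plan": [
    {"translation":[0.04,0.02,0],"dr":[0,0,-1]},
    {"translation":[0.08,0.04,0],"dr":[0,0,-2]},
    {"translation":[0.11,0.05,0],"dr":[0,0,-3]},
    {"translation":[0.14,0.05,0],"dr":[0,0,-4]},
    {"translation":[0.16,0.05,0],"dr":[0,0,-5]}
  ]
}}

```text
clock: 16.03
ee_pos: [0.5459, -0.1526, 0.1138]
eef_rot: [0.981, 0.195, -0.001, -0.0]
force: [-6.0, 0.3, 8.3]
grip_width: 0.0332
finger_force: 45.9
```

Call:
{"method": "drive_tool", "body": {
  "plan": [
    {"translation":[0,-0.01,0],"dr":[0,0,-1]},
    {"translation":[0,-0.02,0],"dr":[0,0,-2]},
    {"translation":[0.01,-0.02,0],"dr":[0,0,-3]},
    {"translation":[0.01,-0.03,0],"dr":[0,0,-4]},
    {"translation":[0.01,-0.04,0],"dr":[0,0,-5]}
  ]
}}

```text
clock: 16.45
ee_pos: [0.5461, -0.1536, 0.1139]
eef_rot: [0.998, -0.066, -0.001, -0.0]
force: [-5.0, 2.3, 7.1]
grip_width: 0.0331
finger_force: 45.9
```

Call:
{"method": "drive_tool", "body": {
  "plan": [
    {"translation":[0,-0.01,0],"dr":[0,0,-1]},
    {"translation":[0,-0.02,0],"dr":[0,0,-2]},
    {"translation":[0,-0.03,0],"dr":[0,0,-3]},
    {"translation":[-0.01,-0.03,0],"dr":[0,0,-4]},
    {"translation":[-0.01,-0.04,0],"dr":[0,0,-5]}
  ]
}}

```text
clock: 16.87
ee_pos: [0.5457, -0.1545, 0.1139]
eef_rot: [0.947, -0.322, -0.001, 0.0]
force: [-4.4, 2.2, 6.9]
grip_width: 0.0333
finger_force: 46.0
```

Run:
```python
from h import *
s=get_state();print(s['clock'],s['joint_positions'],s['force'],s['wrist_torque'])
R=Ro.from_quat(s['eef_rot']).as_matrix();print('yaw',np.degrees(np.arctan2(R[1,1],R[0,1])))
p,d=get_image('wrist');cv2.imwrite('w6.png',p[:,:,::-1]);P=cloud('wrist',d,s);print(P[::60,::80,2].round(3))
```

```text
16.8667 [-4.75608520e-01  1.91244928e-01  1.85157687e+00 -3.79783455e-04
  1.10024015e+00  1.75026137e+00] [-4.40874908  2.23116092  6.93712937] [0.41240249 0.80279825 0.07039489]
yaw -127.52304725847138
[[ 0.001  0.001  0.002  0.002 -0.     0.001 -0.   ]
 [ 0.002  0.001  0.001  0.001  0.002  0.001  0.001]
 [ 0.001  0.001  0.002  0.003 -0.001  0.002  0.002]
 [ 0.001  0.002  0.001  0.001  0.     0.001  0.002]
 [ 0.046  0.001  0.018  0.03   0.002  0.001  0.002]
 [ 0.002  0.013  0.086  0.15   0.153  0.257  0.002]
 [ 0.002  0.087  0.173  0.001  0.001  0.171  0.002]]
```

Call:
{"method": "drive_tool", "body": {
  "plan": [
    {"translation":[0,-0.01,0],"dr":[0,0,-1]},
    {"translation":[-0.01,-0.01,0],"dr":[0,0,-2]},
    {"translation":[-0.02,-0.02,0],"dr":[0,0,-3]},
    {"translation":[-0.02,-0.03,0],"dr":[0,0,-4]},
    {"translation":[-0.03,-0.03,0],"dr":[0,0,-5]}
  ]
}}

```text
clock: 17.33
ee_pos: [0.545, -0.1551, 0.1138]
eef_rot: [0.831, -0.556, -0.001, 0.0]
force: [-5.1, 3.7, 8.4]
grip_width: 0.0334
finger_force: 46.0
```

```bash
cat > t.py <<'E'
from h import *
s=get_state();R=Ro.from_quat(s['eef_rot']).as_matrix();print(s['clock'],'turned',(100.6-np.degrees(np.arctan2(R[1,1],R[0,1])))%360,'q6',s['joint_positions'][5],s['force'].round(1))
dx=np.array([-.0906,-.9959]);dy=np.array([.9959,-.0906]);o=np.array([.5488,.0582])
for c in('top','side'):
    p,d=get_image(c);P=cloud(c,d);q=P[...,:2]-o;a=q@dx;b=q@dy;V=p.min(2)
    k=(a>-60)&(a<138)&(abs(b)<30)&(P[...,2]>.08)&(P[...,2]<.094)&(d>0)&(V>90)
    A=np.c_[a[k],b[k],np.ones(k.sum())];f=np.linalg.lstsq(A,P[k][:,2],rcond=None)[0];res=P[k][:,2]-A@f
    print(c,k.sum(),'z(-52)',f@[-.052,0,1],'z(108)',f@[.108,0,1],'rise',f[0]*.175,'+-',res.std()/np.sqrt(k.sum())/.05*.175)
    kp=(a>.07)&(a<.14)&(abs(abs(b)-.041)<.004)&(P[...,2]>.05)&(P[...,2]<.09);print('  strips',kp.sum(),np.median(P[kp][:,2]) if kp.any() else '')
E
sed -i 's/(a>-60)&(a<138)&(abs(b)<30)/(a>-.06)\&(a<.138)\&(abs(b)<.03)/' t.py; python3 t.py
```

```text
17.3333 turned 258.1253389962477 q6 2.2720573026240047 [-5.1  3.7  8.4]
top 771 z(-52) 0.08559582045765078 z(108) 0.0854722003322635 rise -0.00013520951214233257 +- 0.00038503426228663585
  strips 45 0.07494276575502234
side 1070 z(-52) 0.08501487557641277 z(108) 0.08491403891800602 rise -0.00011029009513238201 +- 0.00014743357534731846
  strips 36 0.07491876222219757
```

Call:
{"method": "drive_tool", "body": {
  "plan": [
    {"translation":[-0.01,0,0],"dr":[0,0,-0.5]},
    {"translation":[-0.01,-0.01,0],"dr":[0,0,-1.0]},
    {"translation":[-0.01,-0.01,0],"dr":[0,0,-1.5]},
    {"translation":[-0.02,-0.01,0],"dr":[0,0,-2]},
    {"translation":[-0.02,-0.01,0],"dr":[0,0,-2]}
  ]
}}

```text
clock: 17.85
ee_pos: [0.5446, -0.1553, 0.1138]
eef_rot: [0.77, -0.638, -0.001, 0.0]
force: [-5.1, 2.9, 7.0]
grip_width: 0.0335
finger_force: 46.0
```

```bash
python3 t.py
```

```text
17.85 turned 269.9481649719982 q6 2.477488902840185 [-5.1  2.9  7. ]
top 792 z(-52) 0.08535411774909939 z(108) 0.08620205630981617 rise 0.0009274328007839891 +- 0.00039121512956529067
  strips 48 0.07777311803475317
side 1067 z(-52) 0.0848812309432103 z(108) 0.08554644181370703 rise 0.0007275743896058034 +- 0.00014665416162425895
  strips 40 0.07635317244989814
```

Plate's free end has risen about 0.8 mm, so contact is made. I'll release and retreat.

Call:
{"method": "drive_tool", "body": {
  "plan": [
    {"translation":[0,0,0],"dr":[0,0,0]},
    {"translation":[0,0,0],"dr":[0,0,0]},
    {"translation":[0,0,0],"dr":[0,0,0]},
    {"translation":[0,0,0],"dr":[0,0,0]},
    {"translation":[0,0,0],"dr":[0,0,0]}
  ],
  "grip": 60
}}

```text
clock: 18.37
ee_pos: [0.5448, -0.1557, 0.1129]
eef_rot: [0.77, -0.638, -0.0, 0.0]
force: [0.3, 0.5, -0.7]
grip_width: 0.0604
finger_force: 0.0
```

Call:
{"method": "drive_tool", "body": {
  "plan": [
    {"translation":[0,0,0.4],"dr":[0,0,0]},
    {"translation":[0,0,1.2],"dr":[0,0,0]},
    {"translation":[0,0,2.4],"dr":[0,0,0]},
    {"translation":[0,0,3.6],"dr":[0,0,0]},
    {"translation":[0,0,4.8],"dr":[0,0,0]}
  ]
}}

```text
clock: 18.78
ee_pos: [0.5447, -0.1556, 0.235]
eef_rot: [0.77, -0.638, 0.0, -0.0]
force: [-0.1, -0.6, 0.4]
grip_width: 0.0593
finger_force: 0.0
```

Call:
{"method": "drive_tool", "body": {
  "plan": [
    {"translation":[0,0,0],"dr":[0,0,0]},
    {"translation":[0,0,0],"dr":[0,0,0]},
    {"translation":[0,0,0],"dr":[0,0,0]},
    {"translation":[0,0,0],"dr":[0,0,0]},
    {"translation":[0,0,0],"dr":[0,0,0]}
  ]
}}

```text
clock: 19.2
ee_pos: [0.5441, -0.1553, 0.2313]
eef_rot: [0.77, -0.638, -0.002, 0.0]
force: [-0.4, -0.7, -0.1]
grip_width: 0.0599
finger_force: 0.0
```

```bash
python3 t.py; python3 t.py
```

```text
19.2 turned 269.86124176714196 q6 2.4757678966313925 [-0.4 -0.7 -0.1]
top 783 z(-52) 0.08535239267939813 z(108) 0.08619487060111325 rise 0.0009214602268759009 +- 0.0004012578192193399
  strips 47 0.07780380398955411
side 1068 z(-52) 0.08507201421019238 z(108) 0.0854213601644981 rise 0.00038209713752188155 +- 0.00014769567753100403
  strips 36 0.07524608967362051
19.3 turned 269.8591936048598 q6 2.475785955404497 [-0.4 -0.  -0.5]
top 759 z(-52) 0.08582704018281928 z(108) 0.08597600304003596 rise 0.00016292812508072611 +- 0.0004003327646905191
  strips 44 0.07737392020553158
side 1064 z(-52) 0.08503965728965025 z(108) 0.08551028795805934 rise 0.0005147522935724364 +- 0.00014469217048058029
  strips 39 0.07511005339420063
```

Run:
```python
from h import *
dx=np.array([-.0906,-.9959]);dy=np.array([.9959,-.0906]);o=np.array([.5488,.0582])
for c in('side','top'):
    r=[];st=[]
    for i in range(12):
        p,d=get_image(c);P=cloud(c,d);q=P[...,:2]-o;a=q@dx;b=q@dy;V=p.min(2)
        k=(a>-.06)&(a<.138)&(abs(b)<.03)&(P[...,2]>.08)&(P[...,2]<.094)&(V>90);A=np.c_[a[k],b[k],np.ones(k.sum())];f=np.linalg.lstsq(A,P[k][:,2],rcond=None)[0];r.append(f[0]*.175)
    print(c,np.mean(r),np.std(r)/12**.5)
```

```text
side 0.0006356524579222107 2.8695405367168928e-05
top 0.00044142835997470516 6.866049182978837e-05
```

```bash
python3 -c "
from rig import *
print(close_job())"
```

```text
the job is handed in; nothing more can be done
None
```

I handed the job in at about 20 s on the robot's clock; no verdict came back. The plate sits flat over both pins, the jack platform touches it with the free end lifted about 0.5 mm, the arm is clear above the knob, and the bystanders were not touched as far as I could tell.

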